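# Switch the bead sorter over to the empty tray

## Task

The seesaw gate of the bead sorter still feeds the round bowl, which is full. With a fingertip press the raised end of the gate down until it stops, so that it feeds the square tray, and only then push the wooden stop post sideways along its rail, either way, so that the three waiting beads roll down into the tray. Do not touch the beads themselves, pick nothing up and leave the other things on the bench where they are.

Things in the scene. Friction and masses are not known exactly. Their poses are not given: they have to be found in the camera images.
- sorter: Fixed bead sorting stand: wooden base 270 x 240 x 8 mm, feed ramp, gate, two side chutes. Origin on the bench under the gate's pivot; +y to the tray chute, -y to the bowl chute, +x up the ramp, away from the robot. Ramp over y = 0, x = 22 to 208 mm, 38 mm wide, 8 mm walls, floor rising 116 to 154 mm above the bench. Beads roll off it onto the gate's middle, then along the gate to its low end.
- gate (a joint): Seesaw gate, steel trough 170 mm long (stand's y), 38 mm wide, pivot 94 mm above the bench along the stand's x. Rad: 0 level; -0.28 stop, bowl end down (feeds bowl); +0.28 stop, tray end down (feeds tray). Starts -0.28 to -0.16. Stiff pivot (0.12 N m, some 2 N at a pad): stays where left. Walls 14 mm; robot-side wall at the middle (70 mm long) reaches 40 mm over the pivot.
- pad_left (a point): Centre of the top of the press pad at the gate's tray end: flat steel tab 52 (stand x) x 26 x 4 mm on the trough's robot side; with the gate level 65 mm to the tray side and 45 mm to the robot side of the pivot. 106 to 114 mm above the bench at the start (raised), 78 mm with the gate at +0.28 (then 63 mm to the tray side). Moves with the gate; z is the pad's normal.
- pad_right (a point): The same point on the equal press pad at the gate's bowl end (down at the start).
- stop (a joint): Upright wooden stop post over the ramp, 83 mm up the stand's +x from the pivot, 16 (x) by 26 (y) by 75 mm, underside 140 mm above the bench. Slides with 1.2 N friction along a 6 mm rod (stand's y, 168 mm above the bench) between two uprights 75 mm either side, 178 mm tall. Value in m along +y: starts within 3 mm of 0, travel 42 mm either way; beads pass beyond 28 mm; stays where left.
- stop_top (a point): Centre of the top face of the stop post, 215 mm above the bench; axes as the stand's. Above the rod some 40 mm of the post are free to be pushed on its sides that face +y and -y.
- bead_a: Stone bead, ball of 20 mm diameter, 12 g, waiting on the ramp directly behind the stop post, first in the row; origin at its centre.
- bead_b: The second bead in the row, just behind the first; same size, origin at its centre.
- bead_c: The third bead in the row; same size, origin at its centre.
- tray: Square-cornered open wooden tray 120 x 130 x 40 mm, walls 5 mm, empty, fixed at the foot of the chute on the stand's +y side; origin under its centre, axes about as the stand's.
- bowl: Round wooden bowl, rim diameter 124 mm, 40 mm high, full of beads, fixed at the foot of the chute on the stand's -y side; origin under its centre.
- loupe: Loose black loupe, 34 mm across, 30 mm high, with a short flat arm along its x, on the robot side of the stand; bystander.
- bangle: Loose brass bangle lying flat, 64 mm across, 8 mm high, on the robot side of the stand; bystander.
- file: Loose needle file, 160 mm long, wooden handle, lying along its x; bystander.
- jar: Loose amber glass jar, 44 mm across, 55 mm high, beside the feed ramp on the tray side; bystander.
- pitch_block: Loose dark wooden disc 56 mm across, 35 mm high, beside the feed ramp on the bowl side; bystander.
- mallet: Loose small hammer, 200 mm long, lying on the bench to the right; bystander.
- ring_post: Loose brass ring post, foot 44 mm across, 62 mm tall, standing on the stand's wooden base beside the ramp, on the bowl side; bystander.
Not all that is in view belongs to the job. What is shaped like the tray but blue is not meant.

How it is judged (in metres and radians):
On the way, in this order (a step that is already met when the one before it is completed fails the run):
1. the gate is rocked over to the tray side while the beads still wait behind the stop post (value of joint gate above 0.22 rad and x of each of bead_a, bead_b, bead_c in the frame of sorter above 0.085 m), for 0.2 s.
2. the stop post is pushed aside ((value of joint stop above 0.022 m or value of joint stop below -0.022 m)), for 0.1 s.
At the end, for the whole second after the job is handed in: The gate is over on the tray side (joint above 0.22 rad of 0.28), the stop post is at least 22 mm aside, and all three beads lie at rest on the floor of the square tray (value of joint gate above 0.22 rad and (value of joint stop above 0.022 m or value of joint stop below -0.022 m) and x of bead_a in the frame of tray between -0.056 and 0.056 m and y of bead_a in the frame of tray between -0.061 and 0.061 m and z of each of bead_a, bead_b, bead_c in the frame of tray below 0.028 m and linear speed of each of bead_a, bead_b, bead_c below 0.05 m/s and x of bead_b in the frame of tray between -0.056 and 0.056 m and y of bead_b in the frame of tray between -0.061 and 0.061 m and x of bead_c in the frame of tray between -0.056 and 0.056 m and y of bead_c in the frame of tray between -0.061 and 0.061 m); the robot touches nothing.
It fails at once if a bead is touched by the robot (contact force between any of bead_a, bead_b, bead_c and the arm above 0.3 N or contact force between any of bead_a, bead_b, bead_c and the fingers above 0.3 N).
It fails at once if a bead is lifted (height (world z) of any of bead_a, bead_b, bead_c above 0.185 m).
It fails at once if a bystander is moved by more than 20 mm (distance of any of loupe, bangle, file, jar, pitch_block, mallet, ring_post from where it was at the start of the episode above 0.02 m).
It also fails if it takes over 40 s, if anything falls off the work surface, if the arm or the gripper's body presses on something with over 40 N, if the wrist force passes 120 N, or if a joint passes its speed limit or range.

## Robot

A 6-joint arm with a two-finger parallel gripper is mounted at the origin on the work surface. World frame = base frame: x ahead of the robot, y to its left, z up, the work surface at z = 0. Lengths are in mm, angles in rad, forces in N, time in s.
With the tool pointing down it reaches from about 350 to 975 mm from the base axis. Payload 7.1 kg.
Tool frame: the origin (TCP) lies on the centre line of the jaws, within the pads' length; the fingertips stand 17 mm ahead of it and the grasp point (between the pads) lies 2 mm behind it (tip_extent is the distance from the TCP to the fingertips, in mm); z points along the fingers, y is the line along which they close (so a half turn about z gives the same grasp; the last joint's range is limited). The gripper opens to 88 mm and grips with 3 to 60 N. Pads are 20 mm wide; open, the fingers measure 115 mm over their backs; the gripper's body (75 mm by 178 mm) begins 61 mm behind the grasp point.
Start: joints at [1.197, 0.423, 1.63, -0, 1.089, -0.019], TCP at [217.095, 586.067, 239.675] pointing down, gripper open.
Joint ranges: [-3, 3], [-0.9, 2.11], [0.09, 2.58], [-1.31, 4.45], [0.11, 2.69], [-2.54, 2.54]. Speed limits (rad/s): [2.39, 2.39, 3.01, 3.14, 3.14, 3.14].

## Interface

Orientations are given as a rotation vector (axis times angle).
In Python, from workcell import get_obs, get_image, camera_model, close_job, look_for, outline_of, pinpoint, tip_extent gives the robot as it stands.
- The arm moves only by the shell command python3 -m jog 'ROWS'. ROWS is text: rows parted by semicolons, each of 7 numbers parted by spaces: the shift along the tool's x, y, z as a fraction of full scale, then the turn, a rotation vector about the tool's x, y, z as a fraction of full scale, then the closure, from -1 (fully open) to 1 (shut). A call has 1 to 8 rows; each row is the pose to reach, as a shift and turn from the pose commanded when the call began, along the tool's axes at that moment; what a row does not reach only later rows make up. Full scale, the value 1, is 0.2 m for a shift and 30 degrees for a turn. A row lasts 1/10 s, in which the tool goes at most 50 mm and 8.59 degrees, less where a joint would pass 70% of its speed; a pose out of reach is approached as far as the arm can. A call with a number of a shift or a turn outside -1 to 1 is refused whole. A call with a gripper value outside its range is refused whole. The fingers move at their own pace and stop on an object; the grip force is fixed at half the most. Time passes only in rows, so rows that repeat a pose let the fingers close. It gives the time, the measured TCP pose, the force, the opening and the grip force at its end, in the units of the state.
- get_obs(): the state, without advancing time (a new reading comes with each control period).
- get_image(name): name is "scene" or "top" or "wrist"; returns the picture (384x512x3 uint8, red, green, blue); there is no depth.
- camera_model(name): a dict with "fx", "fy", "cx", "cy" (pixels), "origin" and "orientation" of the camera in the world; the wrist camera has in their place "tool_from_camera" (4x4, takes a point from camera to tool coordinates, whose origin is the TCP and whose axes are the flange's). Camera axes: x right, y down, z forward; pixel columns grow to the right and rows downward; lengths in mm; the calibration is good to about 2 mm. A picture is of the moment at which its call begins: read the wrist's pose just before it. camera_model takes no time and is no camera call.
- close_job(): hands the job in; it is judged then, once.
Trained networks look in the newest picture that a camera, given by its name, has taken for a name from the list of things; names that differ only in an ending like _2 or _b are one class to them, and where a whole thing is asked for, a point or a joint stands for the part that bears it (a point fixed in the world has none). Each returns a list of dicts, best first, with "confidence" (0 to 1); they miss things now and then, are a little off and sometimes report something else, mostly with a low value. They report only what shows in the picture. A call takes as long as a camera call. They do not tell look-alikes from the thing itself.
- look_for(target, camera): "xyz" ([x, y, z] in mm, in the coordinates of the camera as it stood for that picture, good to about 4 mm: the middle of the surface that is visible of it).
- outline_of(target, camera): "mask" (384x512 bool, what is visible of it).
- pinpoint(target, camera): "xyz" ([x, y, z] in mm, in the coordinates of the camera as it stood for that picture, good to about 4 mm: a listed point, or the origin of a listed thing).
The state is a dict: "t": time; "qpos": joint angles; "qvel": joint speeds; "joint_torque": joint torques, N m; "ee_pos": TCP position; "orientation": TCP orientation; "ft_force": force on the tool from outside, world axes, zero at the start; "moment": the same for the moment, N m; "width": finger opening in mm; "grasp_force": force on a finger pad.
Only numpy, scipy, OpenCV 4.12 (cv2) and the standard library are available. Lean on these libraries where they do the work, as an engineer would, in place of code of your own. Each camera call takes 0.05 s, during which the arm holds its last target. There are 200 camera calls.

## Working session

There is one attempt and no reset: what is moved stays moved. The work goes in short steps, Python scripts to look and compute and a shell command to move; the robot and the scene stay as the last step left them, time stands still between calls to the robot, and variables do not carry over. Pictures are saved under pics/ and viewed, at most 10 in all, crops included, and the job is handed in when it is done.

```bash
mkdir -p pics; cat > h.py <<'E'
import numpy as np, cv2
from scipy.spatial.transform import Rotation as R
from workcell import *
def cam(n):
    m=camera_model(n)
    if n=='wrist':
        o=get_obs(); T=np.eye(4); T[:3,:3]=R.from_rotvec(o['orientation']).as_matrix(); T[:3,3]=o['ee_pos']
        return T@np.array(m['tool_from_camera'])
    T=np.eye(4); q=np.array(m['orientation']); T[:3,:3]=q if q.shape==(3,3) else R.from_rotvec(q).as_matrix(); T[:3,3]=m['origin']; return T
def pts(f,t,n,T): return [(np.round((T@np.append(d['xyz'],1))[:3],1).tolist(),round(d['confidence'],2)) for d in f(t,n)[:3]]
E
python3 - <<'E'
from h import *
o=get_obs(); print(o['ee_pos'],o['orientation'],o['width'],tip_extent, camera_model('top'))
for n in ('scene','top'):
    T=cam(n); im=get_image(n); cv2.imwrite(f'pics/{n}.png',im[...,::-1])
    for t in ('sorter','pad_left','pad_right','stop_top','tray','bowl','bead_a','ring_post','loupe','bangle','jar'): print(n,t,pts(pinpoint,t,n,T))
E
```

```text
[216.93205878 585.56513436 238.92251332] [-5.54366674e-01 -3.09200202e+00  2.35642605e-03] 88.4603203240362 17.0 {'fx': 382.6917801130033, 'fy': 382.6917801130033, 'cx': 261.72971745145, 'cy': 200.70442038038863, 'origin': array([ 380.69550853,  -11.32926755, 1139.08380946]), 'orientation': array([-2.14928795,  2.11896685, -0.16098446])}
scene sorter [([585.2, -119.4, 2.1], 0.58)]
scene pad_left [([559.6, -53.6, 106.4], 0.72)]
scene pad_right [([526.1, -176.8, 90.4], 0.79)]
scene stop_top [([666.6, -149.6, 217.2], 0.85), ([560.8, -52.8, 108.0], 0.72)]
scene tray [([628.0, 309.2, -0.4], 0.89), ([640.6, 80.3, -1.2], 0.82), ([434.1, 230.2, -3.6], 0.77)]
scene bowl [([533.2, -318.4, 2.4], 0.88), ([665.1, -148.4, 216.5], 0.59), ([695.4, -321.2, 1.5], 0.53)]
scene bead_a [([716.4, -163.5, 154.8], 0.5), ([685.9, -147.1, 141.7], 0.46)]
scene ring_post [([713.2, -239.8, 13.0], 0.76)]
scene loupe [([461.2, -132.5, 2.2], 0.43)]
scene bangle [([526.1, -172.8, 86.4], 0.38)]
scene jar [([779.1, -19.6, 3.0], 0.57)]
top sorter [([487.8, -34.2, 1.5], 0.56)]
top pad_left [([559.3, -48.0, 106.6], 0.79), ([584.3, -123.0, -0.9], 0.36)]
top pad_right [([524.1, -172.3, 82.4], 0.75)]
top stop_top [([665.6, -145.7, 214.6], 0.51)]
top tray [([432.2, 235.9, 3.0], 0.97), ([625.0, 312.5, 1.2], 0.96)]
top bowl [([534.8, -316.8, -0.0], 0.69)]
top bead_a [([703.7, -152.8, 146.5], 0.53), ([721.7, -167.2, 149.1], 0.51)]
top ring_post [([710.6, -237.2, 6.2], 0.65)]
top loupe [([454.2, -133.4, 5.7], 0.65), ([693.2, -319.7, 2.7], 0.47)]
top bangle [([489.1, -35.6, 0.1], 0.68)]
top jar [([777.6, -15.4, 2.8], 0.68)]
```

View pics/scene.png

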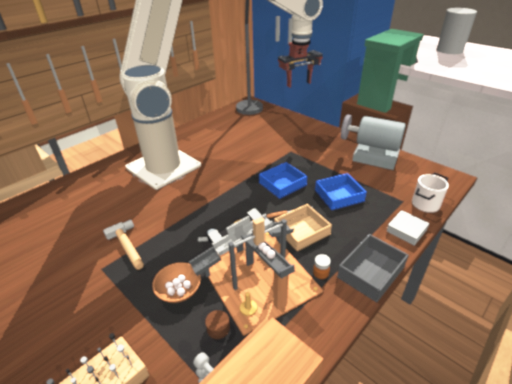

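View pics/top.png

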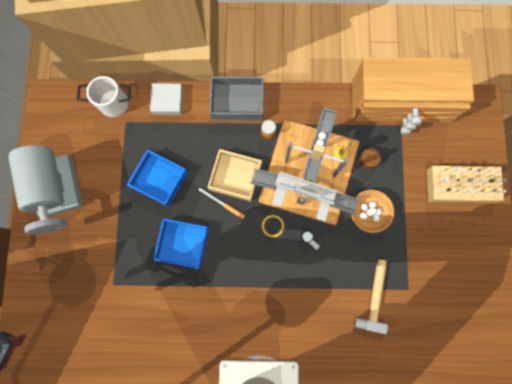

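The scene picture shows the sorter around (250,250), its wooden tray at (305,228) and the bowl at (177,282). The top picture shows the gate from (255,178) to (355,205), with the stop on its rod near (320,155). Both match the network points: the stand is yawed about -15.6°, with its pivot at about (585,-122).

I'll move to above pad_left with the fingers closed.

```bash
A='-1 -0.885 0 0 0 -0.157 1'
python3 -m jog '-1 -0.88 0 0 0 -0.157 1;-1 -0.88 0 0 0 -0.157 1;-1 -0.88 0 0 0 -0.157 1;-1 -0.88 0 0 0 -0.157 1;-1 -0.88 0 0 0 -0.157 1;-1 -0.88 0 0 0 -0.157 1;-1 -0.88 0 0 0 -0.157 1'
cat >> h.py <<'E'
Y=np.array([.269,.963,0]);X=np.array([.963,-.269,0]);Z=np.array([0,0,1.])
def to(p):
    o=get_obs(); M=R.from_rotvec(o['orientation']).as_matrix(); d=M.T@(np.array(p)-o['ee_pos'])
    W=np.stack([X,-Y,-Z],1)  # tool wanted axes, either sign of x,y
    a=np.degrees(np.arctan2(M[1,1],M[0,1])); print('pose',np.round(o['ee_pos'],1),'tool y deg',round(a,2),'tool z',np.round(M[:,2],3),'shift/200',np.round(d/200,3),'F',np.round(o['ft_force'],1),'w',round(o['width'],1))
E
python3 -c "
from h import *
to([559.5,-51,200])"
```

```text
t: 1.9
ee_pos: [344.4, 349.7, 239.9]
orientation: [0.432, 3.112, -0.0]
ft_force: [0.2, 0.2, -0.3]
width: 35.4
grasp_force: 0.0
pose [344.4 349.7 239.9] tool y deg 74.18 tool z [ 0. -0. -1.] shift/200 [-1.581 -1.634  0.2  ] F [ 0.2  0.2 -0.3] w 35.4
```

```bash

python3 -m jog '-0.9 -0.82 0 0 0 0 1;-0.9 -0.82 0 0 0 0 1;-0.9 -0.82 0 0 0 0 1;-0.9 -0.82 0 0 0 0 1;-0.9 -0.82 0 0 0 0 1;-0.9 -0.82 0 0 0 0 1;-0.9 -0.82 0 0 0 0 1'
python3 -m jog '-0.5 -0.7 0 0 0 0 1;-0.5 -0.7 0 0 0 0 1;-0.5 -0.7 0 0 0 0 1;-0.5 -0.7 0 0 0 0 1;-0.5 -0.7 0 0 0 0 1'
python3 - <<'E'
from h import *
to([559.5,-51,200])
T=cam('wrist'); im=get_image('wrist'); cv2.imwrite('pics/w1.png',im[...,::-1])
for t in ('pad_left','pad_right','stop_top','sorter','tray','bead_a'): print(t,pts(pinpoint,t,'wrist',T))
E
```

```text
t: 2.6
ee_pos: [473.1, 145.4, 239.6]
orientation: [-0.429, -3.112, -0.001]
ft_force: [0.6, -0.0, -0.8]
width: 0.5
grasp_force: 0.0
t: 3.1
ee_pos: [532.1, -16.9, 239.6]
orientation: [0.428, 3.112, 0.0]
ft_force: [-0.0, 1.7, -0.8]
width: 0.3
grasp_force: 0.0
pose [532.1 -16.9 239.6] tool y deg 74.32 tool z [ 0.  0. -1.] shift/200 [-0.178 -0.127  0.198] F [-0.   1.7 -0.8] w 0.3
pad_left [([565.2, -43.9, 99.4], 0.59)]
pad_right [([523.7, -175.5, 81.5], 0.61), ([698.0, -330.9, -1.5], 0.3)]
stop_top []
sorter [([586.6, -120.0, -2.3], 0.88)]
tray [([434.5, 230.0, 1.8], 0.86), ([639.9, 85.5, -4.3], 0.72)]
bead_a []
```

View pics/w1.png

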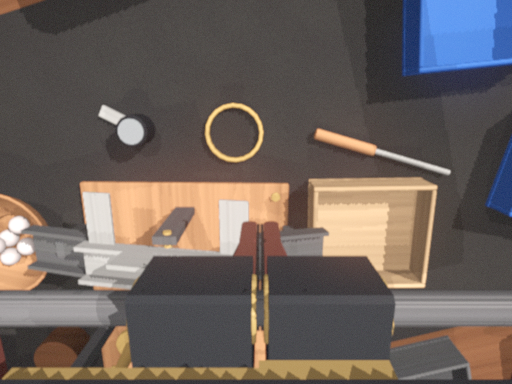

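The wrist view shows the closed fingertips at (262,230), the tray at (370,230) and the half-hidden pad at about (300,235). The pad_right point agrees with the fixed cameras. Next I'll go over the pad and descend, watching the force.

```bash

python3 -m jog '-0.18 -0.132 0 0 0 0 1;-0.18 -0.132 0 0 0 0 1;-0.18 -0.132 0.25 0 0 0 1;-0.18 -0.132 0.45 0 0 0 1;-0.18 -0.132 0.51 0 0 0 1;-0.18 -0.132 0.51 0 0 0 1'
python3 -m jog '0 0 0.03 0 0 0 1;0 0 0.06 0 0 0 1;0 0 0.08 0 0 0 1;0 0 0.1 0 0 0 1;0 0 0.1 0 0 0 1'
python3 - <<'E'
from h import *
to([559.5,-52,97])
n='scene'; T=cam(n); im=get_image(n); cv2.imwrite('pics/s2.png',cv2.resize(im[180:330,140:360,::-1],None,fx=3.5,fy=3.5))
E
```

```text
t: 4.05
ee_pos: [557.5, -51.0, 136.3]
orientation: [-0.426, -3.109, 0.0]
ft_force: [-0.6, -0.3, -0.2]
width: 0.8
grasp_force: 0.0
t: 4.55
ee_pos: [559.3, -51.7, 117.9]
orientation: [0.427, 3.112, 0.0]
ft_force: [-0.2, 0.7, 0.2]
width: 0.2
grasp_force: 0.2
pose [559.3 -51.7 117.9] tool y deg 74.38 tool z [ 0.001 -0.    -1.   ] shift/200 [-0.001 -0.001  0.104] F [-0.2  0.7  0.2] w 0.2
```

View pics/s2.png

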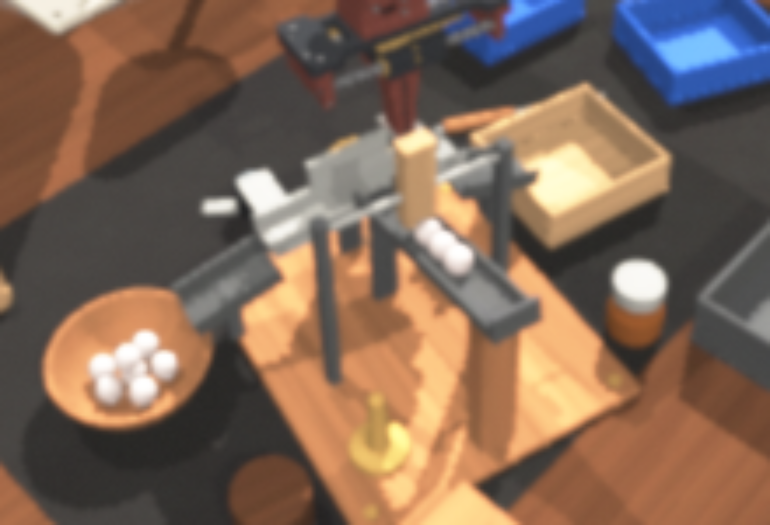

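The picture shows the fingers at (400,100) behind the post, standing over the tray end of the gate. The three beads wait at (445,248). I'll keep descending.

```bash

python3 -m jog '0 0 0.02 0 0 0 1;0 0 0.04 0 0 0 1;0 0 0.05 0 0 0 1;0 0 0.05 0 0 0 1'
python3 -m jog '0 0 0.015 0 0 0 1;0 0 0.03 0 0 0 1;0 0 0.03 0 0 0 1'
python3 - <<'E'
from h import *
to([559.5,-52,95])
for n in ('top','scene'):
    T=cam(n); im=get_image(n)
    for t in ('pad_left','pad_right'): print(n,t,pts(pinpoint,t,n,T))
E
```

```text
t: 5.0
ee_pos: [558.8, -51.8, 107.3]
orientation: [-0.427, -3.112, 0.0]
ft_force: [-1.0, -0.1, 0.3]
width: 0.7
grasp_force: 0.0
t: 5.3
ee_pos: [558.6, -51.8, 101.2]
orientation: [-0.427, -3.112, 0.0]
ft_force: [-0.3, 0.0, 0.6]
width: 0.7
grasp_force: 0.0
pose [558.6 -51.8 101.2] tool y deg 74.37 tool z [-0.001  0.    -1.   ] shift/200 [-0.005  0.     0.031] F [-0.3  0.   0.6] w 0.7
top pad_left [([712.3, -235.9, 7.1], 0.23)]
top pad_right []
scene pad_left [([559.2, -55.0, 83.0], 0.72)]
scene pad_right [([525.9, -171.4, 113.6], 0.75), ([460.8, -134.6, 1.6], 0.32)]
```

The gate is rocking over: pad_left is at about 83 mm and pad_right at about 114 mm. I'll press until the stop shows in the force.

```bash

python3 -m jog '0 0 0.01 0 0 0 1;0 0 0.02 0 0 0 1;0 0 0.02 0 0 0 1'
python3 -m jog '0 0 0.01 0 0 0 1;0 0 0.015 0 0 0 1;0 0 0.015 0 0 0 1'
```

```text
t: 5.9
ee_pos: [559.0, -51.8, 97.6]
orientation: [0.427, 3.112, -0.0]
ft_force: [1.0, -0.7, 0.8]
width: 0.4
grasp_force: 0.4
t: 6.2
ee_pos: [559.3, -51.9, 97.0]
orientation: [0.427, 3.112, -0.0]
ft_force: [-8.2, -0.3, 25.0]
width: 0.3
grasp_force: 11.8
```

The gate is at its stop with 25 N. I'll lift off and verify.

```bash

python3 -m jog '0 0 -0.2 0 0 0 1;0 0 -0.45 0 0 0 1;0 0 -0.7 0 0 0 1;0 0 -0.8 0 0 0 1;0 0 -0.8 0 0 0 1'
python3 - <<'E'
from h import *
for n in ('top','scene'):
    T=cam(n); im=get_image(n)
    for t in ('pad_left','pad_right','stop_top','stop','bead_a'): print(n,t,pts(pinpoint,t,n,T) if t!='stop' else pts(look_for,t,n,T))
    if n=='scene': cv2.imwrite('pics/s3.png',cv2.resize(im[180:330,140:360,::-1],None,fx=3.5,fy=3.5))
S=np.array([665.8,-146.5,0])
to(S+45*Y+Z*202)
E
```

```text
t: 6.7
ee_pos: [560.8, -51.8, 258.3]
orientation: [0.426, 3.106, 0.001]
ft_force: [-0.3, -0.8, -0.0]
width: 0.5
grasp_force: 0.0
top pad_left []
top pad_right []
top stop_top []
top stop [([689.0, -314.4, 38.6], 0.39)]
top bead_a []
scene pad_left [([558.4, -53.8, 79.5], 0.76)]
scene pad_right [([528.1, -172.6, 114.6], 0.6), ([561.1, -56.1, 81.7], 0.23)]
scene stop_top [([663.9, -149.1, 217.4], 0.54)]
scene stop [([667.5, -149.0, 187.8], 0.81), ([574.9, -144.1, 113.1], 0.62), ([705.3, -160.0, 155.9], 0.32)]
scene bead_a [([687.2, -148.4, 141.8], 0.6), ([704.3, -155.2, 146.9], 0.58), ([716.4, -163.1, 157.9], 0.56)]
pose [558.8 -51.7 254.2] tool y deg 74.38 tool z [-0.001  0.    -1.   ] shift/200 [-0.643 -0.087  0.261] F [-0.2 -0.2 -0.4] w 0.6
```

View pics/s3.png

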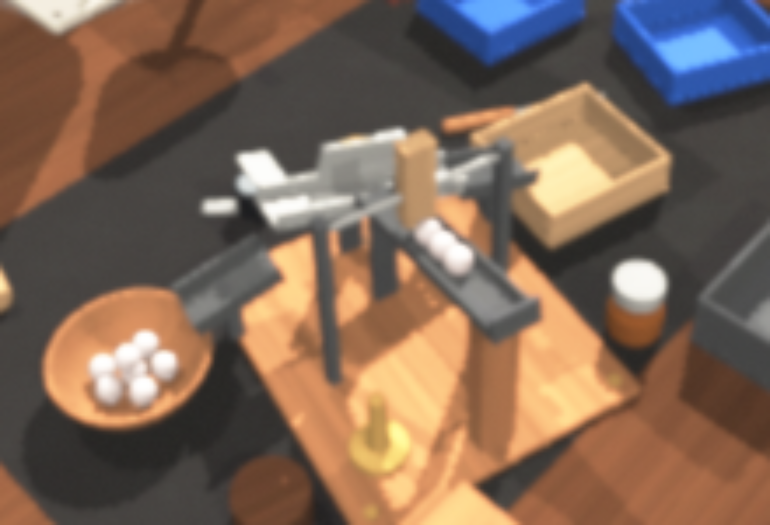

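The gate's bowl end is now up, with the pads about 35 mm apart in height, so it is over on the tray side. The beads still wait at (445,248) behind the post at (415,180). I'll go to the post's tray side, then push it to -y.

```bash

python3 -m jog '-0.25 -0.07 0 0 0 0 1;-0.5 -0.07 0 0 0 0 1;-0.643 -0.07 0 0 0 0 1;-0.643 -0.07 0 0 0 0 1;-0.643 -0.07 0.12 0 0 0 1;-0.643 -0.07 0.25 0 0 0 1;-0.643 -0.07 0.25 0 0 0 1'
python3 - <<'E'
from h import *
S=np.array([665.5,-147,0])
n='scene'; im=get_image(n); T=cam(n); cv2.imwrite('pics/s4.png',cv2.resize(im[180:330,140:360,::-1],None,fx=3.5,fy=3.5)); print(pts(pinpoint,'stop_top',n,T))
to(S+26.5*Y+Z*204); to(S+Y*(26.5-37)+Z*204)
E
```

```text
t: 8.0
ee_pos: [675.8, -99.2, 200.8]
orientation: [-0.426, -3.105, -0.0]
ft_force: [-1.0, -0.4, -1.1]
width: 0.3
grasp_force: 0.0
[([664.0, -148.5, 218.7], 0.49)]
pose [678.3 -99.6 204.7] tool y deg 74.39 tool z [-0.001  0.    -1.   ] shift/200 [-0.002 -0.113  0.004] F [-0.4  0.2 -0.4] w 0.7
pose [678.3 -99.6 204.7] tool y deg 74.39 tool z [-0.001  0.    -1.   ] shift/200 [-0.002 -0.298  0.004] F [-0.4  0.2 -0.4] w 0.7
```

View pics/s4.png

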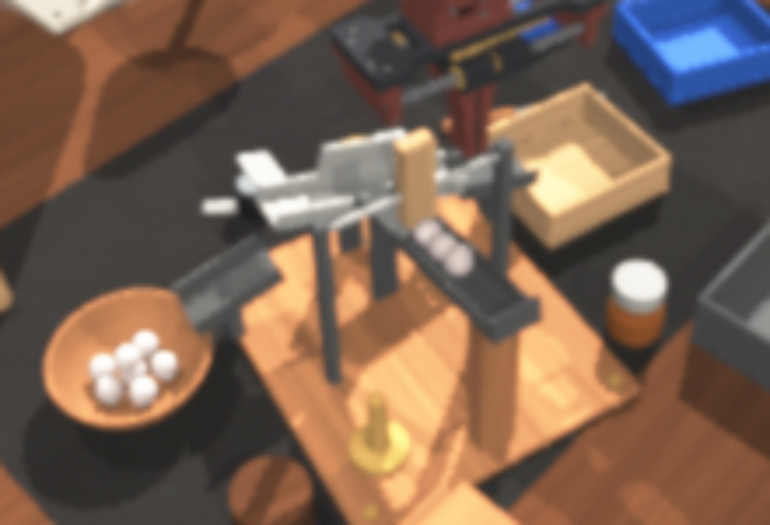

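The fingers at (470,140) stand beside the post's upper part at (415,165), above the rod. Now I'll push.

```bash

python3 -m jog '0 -0.06 0 0 0 0 1;0 -0.12 0 0 0 0 1;0 -0.17 0 0 0 0 1;0 -0.22 0 0 0 0 1;0 -0.27 0 0 0 0 1;0 -0.3 0 0 0 0 1;0 -0.3 0 0 0 0 1'
python3 - <<'E'
from h import *
n='scene'; im=get_image(n); T=cam(n); cv2.imwrite('pics/s5.png',cv2.resize(im[180:330,140:360,::-1],None,fx=3.5,fy=3.5))
for p,c in pts(pinpoint,'stop_top',n,T): print(p,c,(np.array(p)-[665,-148,0])@Y)
to([665,-148,204])
E
```

```text
t: 8.8
ee_pos: [662.4, -158.8, 204.6]
orientation: [-0.429, -3.112, 0.001]
ft_force: [1.0, -1.3, -0.3]
width: 0.3
grasp_force: 0.0
[654.4, -185.1, 218.1] 0.8 -38.5787
pose [ 662.5 -157.8  204.4] tool y deg 74.36 tool z [-0.001  0.    -1.   ] shift/200 [0.001 0.051 0.002] F [-0.9  0.1  0.4] w 0.2
```

View pics/s5.png

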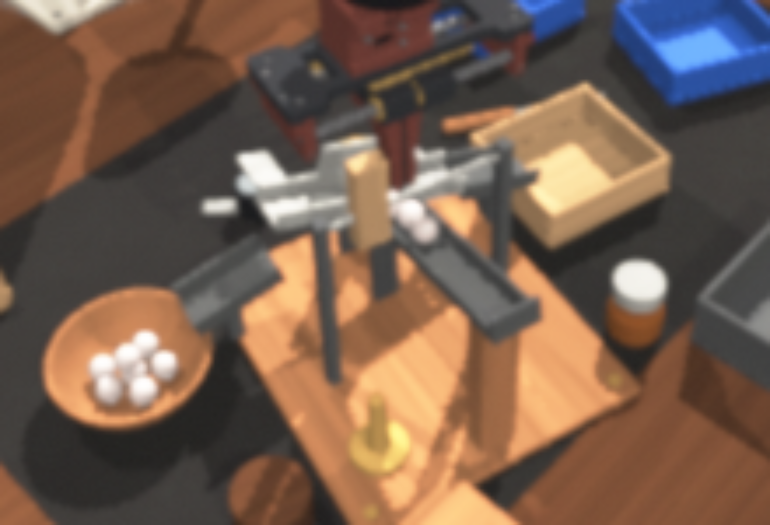

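The post is about 38 mm aside and the beads are rolling past at (415,220). I'll back off to +y, rise and wait.

```bash

python3 -m jog '0 0.06 0 0 0 0 1;0 0.06 -0.1 0 0 0 1;0 0.06 -0.3 0 0 0 1;0 0.06 -0.5 0 0 0 1;0 0.06 -0.5 0 0 0 1;0 0.06 -0.5 0 0 0 1;0 0.06 -0.5 0 0 0 1;0 0.06 -0.5 0 0 0 1'
python3 -m jog '0 0 0 0 0 0 1;0 0 0 0 0 0 1;0 0 0 0 0 0 1;0 0 0 0 0 0 1;0 0 0 0 0 0 1;0 0 0 0 0 0 1;0 0 0 0 0 0 1;0 0 0 0 0 0 1'
python3 -m jog '0 0 0 0 0 0 1;0 0 0 0 0 0 1;0 0 0 0 0 0 1;0 0 0 0 0 0 1;0 0 0 0 0 0 1;0 0 0 0 0 0 1;0 0 0 0 0 0 1;0 0 0 0 0 0 1' | head -2
python3 - <<'E'
from h import *
n='scene'; im=get_image(n); T=cam(n); cv2.imwrite('pics/s6.png',cv2.resize(im[180:330,140:360,::-1],None,fx=3.5,fy=3.5))
for t in ('pad_left','pad_right','stop_top','bead_a'): print(t,pts(pinpoint,t,n,T))
E
```

```text
t: 9.7
ee_pos: [665.3, -145.5, 302.7]
orientation: [-0.426, -3.109, -0.0]
ft_force: [-0.3, -0.7, -0.2]
width: 1.0
grasp_force: 0.0
t: 10.5
ee_pos: [666.0, -146.1, 304.7]
orientation: [0.427, 3.112, -0.0]
ft_force: [-0.2, 0.4, 0.4]
width: 0.5
grasp_force: 0.0
t: 11.3
ee_pos: [666.0, -146.1, 304.7]
pad_left [([559.2, -53.9, 80.0], 0.75), ([659.6, 126.9, 18.1], 0.54), ([535.6, -316.8, 3.2], 0.44)]
pad_right [([527.5, -170.4, 116.4], 0.7)]
stop_top [([641.1, 81.0, 0.2], 0.74), ([655.6, -186.1, 213.4], 0.55), ([779.8, -20.2, 7.2], 0.36)]
bead_a [([294.7, -335.0, 2.6], 0.71), ([651.7, 110.4, 14.4], 0.59), ([654.4, 124.7, 17.2], 0.44)]
```

View pics/s6.png

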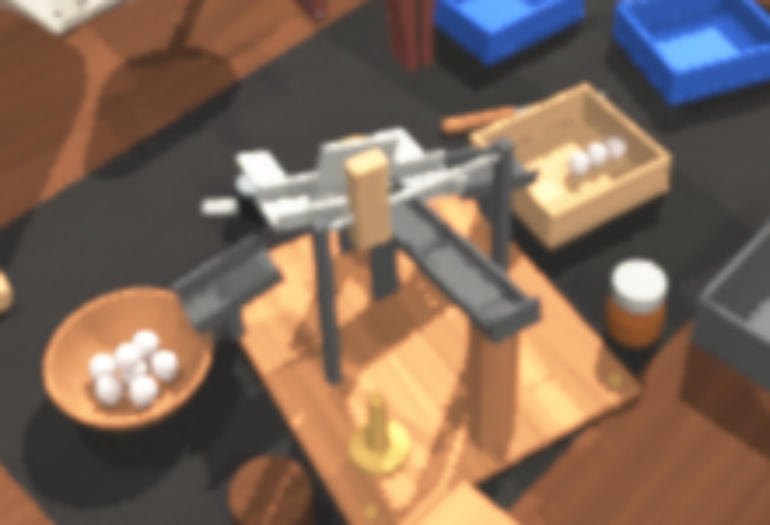

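All three beads are in the tray, at (580–615,155). I'll let them settle, check that they are at rest, and hand in.

```bash

for i in 1 2 3; do python3 -m jog '0 0 0 0 0 0 1;0 0 0 0 0 0 1;0 0 0 0 0 0 1;0 0 0 0 0 0 1;0 0 0 0 0 0 1;0 0 0 0 0 0 1;0 0 0 0 0 0 1;0 0 0 0 0 0 1' | head -1; done
python3 - <<'E'
from h import *
a=get_image('scene').astype(int)
for i in range(9): b=get_image('scene').astype(int)
d=abs(a-b)[200:260,270:335].max(); print('diff',d)
if d<25: print(close_job())
E
```

```text
t: 12.35
t: 13.15
t: 13.95
diff 5
the job is handed in; nothing more can be done
None
```

The gate was pressed over to the tray side, the stop post was pushed about 38 mm aside, all three beads are at rest in the square tray, and the job is handed in; no verdict was returned.

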